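Load a milled block into the gauging nest, lock it and nip it with the measuring jaw

ROBOT

A 6-joint arm with a two-finger parallel gripper is mounted at the origin on the work surface. World frame = base frame: x ahead of the robot, y to its left, z up, the work surface at z = 0. Lengths are in m, angles in degrees, forces in N, time in s.
With the tool pointing down it reaches from about 0.3 to 0.775 m from the base axis. Payload 14.6 kg.
Tool frame: the origin (TCP) lies midway between the tips of the shut fingers; the grasp point (between the pads) lies 19 mm behind it; z points along the fingers, y is the line along which they close (so a half turn about z gives the same grasp; the last joint's range is limited). The gripper opens to 94 mm and grips with 3 to 60 N. Pads are 16 mm wide; open, the fingers measure 119 mm over their backs; the gripper's body (75 mm by 177 mm) begins 78 mm behind the grasp point.
Start: joints at [66.257, 17.183, 87.147, -0, 75.671, -3.816], TCP at [0.187, 0.517, 0.205] pointing down, gripper open.
Joint ranges: [-173.82, 173.82], [-45.26, 126.66], [13.44, 144.39], [-59.66, 239.66], [0, 175.72], [-146.38, 146.38]. Speed limits (degrees/s): [127.2, 127.2, 147.25, 180, 180, 180].

INTERFACE

Orientations are given as [roll, pitch, yaw] about the fixed x, y, z axes, in that order (R = Rz(yaw) Ry(pitch) Rx(roll)).
In Python, from cell import r, viewer gives the robot as it stands.
- The arm moves only by the tool move_arm, never from a script. Its argument "steps" is a list of rows, each an object of numbers: "dx", "dy", "dz": the shift along the tool's x, y, z in units of 300 mm (1.0 is 300 mm); "twist": the turn about the tool's z in units of 45 degrees (1.0 is 45 degrees). In form: [{"dx": .., "dy": .., "dz": .., "twist": ..}, ...]. A call has 1 to 10 rows; each row is the pose to reach, as a shift and turn from the pose commanded when the call began, along the tool's axes at that moment; what a row does not reach only later rows make up. A row lasts 1/12 s, in which the tool goes at most 41.7 mm and 7.16 degrees, less where a joint would pass 70% of its speed; a pose out of reach is approached as far as the arm can. A call with a number of a shift or a turn outside -1 to 1 is refused whole. A call with a gripper value outside its range is refused whole. "jaw" is the opening, from 0 (shut) to 1 (fully open), set as the call begins (left out, the last holds). The fingers move at their own pace and stop on an object; "squeeze" is the grip in N (left out, the last holds). Time passes only in rows, so rows that repeat a pose let the fingers close. It gives the time, the measured TCP pose, the force, the opening and the grip force at its end, in the units of the state.
- r.sense(): the state, without advancing time (a new reading comes with each control period).
- viewer.grab_frame(name): name is "scene" or "top" or "wrist"; returns (picture, depth): 384x512x3 uint8, red, green, blue; 384x512 float32, m along the optical axis (not along the pixel's ray), 0 where there is no reading.
- viewer.camera_model(name): a dict with "fx", "fy", "cx", "cy" (pixels), "eye" and "orientation" of the camera in the world. Camera axes: x right, y down, z forward; pixel columns grow to the right and rows downward; lengths in m; the calibration is good to about 2 mm. A picture is of the moment at which its call begins: read the wrist's pose just before it. camera_model takes no time and is no camera call; for the wrist camera it gives the pose at the moment of the call.
- r.job_done(): hands the job in; it is judged then, once.
The state is a dict: "clock": time; "joint_positions": joint angles; "qvel": joint speeds; "tau": joint torques, N m; "tool_pos": TCP position; "ee_rot": TCP orientation; "ft_force": force on the tool from outside, world axes, zero at the start; "wrist_torque": the same for the moment, N m; "grip_width": finger opening in m; "finger_force": force on a finger pad.
Only numpy, scipy, OpenCV 4.12 (cv2) and the standard library are available. Lean on these libraries where they do the work, as an engineer would, in place of code of your own. Each camera call takes 0.05 s, during which the arm holds its last target. There are 200 camera calls.

TASK

Slide the milled aluminium block across the deck of the gauging nest until it drops into the pocket and lies flat and fully home (if the swing lever hangs over the pocket, swing it open first). Then swing the lever shut over the block, all the way to its stop, and after that gently slide the measuring jaw in until it nips the block against the opposite side of the pocket, and leave it touching. Do not disturb the tool holders and the wrench standing or lying around the nest.

Things in the scene. Friction and masses are not known exactly. Their poses are not given: they have to be found in the camera images.
- nest: gauging nest, fixed on the bench: blue base with a dark steel deck 24 mm above the bench, 240 mm (x, -120 to 120) by 400 mm (y, -200 to 200). Origin: centre of its underside; z up. The block waits on the deck on the -y side and goes along +y into the pocket centred at x 0, y +90. The jaw slides along x on a rail at y +90, on the -x side
- pocket (a point): centre of the pocket's floor, 12 mm above the bench; axes parallel to the nest's. The pocket is 95 mm (x) by 104 mm (y) and 12 mm deep below the deck
- mouth (a point): centre of the entry between the two low steel guide rails, on the deck at nest x 0, y +8; axes like the nest's. Rails 8 mm wide, 12 mm high above the deck: parallel with 94 mm between them from here +30 mm in y to the pocket's edge; from here 40 mm towards -y they flare out to 134 mm between them
- lever_pivot (a point): the lever's upright pivot, at nest x 0, y +168, 41 mm above the bench; it stands on a pillar of 36 mm diameter
- block: the loose milled aluminium block, 90 mm (its x) by 100 mm (its y) by 26 mm high, about 0.6 kg, too wide for most grippers; it lies flat on the deck, its axes roughly like the nest's (up to about 0.4 rad off). Origin: centre of its underside
- lever (a joint): swing lever's angle (rad): 0 = shut at its stop, the arm along the nest's -y from the pivot, across the pocket; grows to 1.75 as the arm swings out to +x. Stays where left. Below about 1.2 it hinders the block's way into the pocket. Steel arm 22 mm wide, 41 to 51 mm above the bench: it passes over the block (3 mm clear) only when the block is fully home
- lever_handle (a point): middle of the lever's upright black handle (18 mm diameter, from 51 to 91 mm above the bench), 90 mm from the pivot; this point is 71 mm above the bench
- jaw (a joint): position of the measuring jaw (m): grows as it is drawn back to -x, up to 0.055; at 0 its face would be at x -40 of the nest, so it meets a seated block at about 0.0025 to 0.0075. Stays where it is left (1.5 N friction)
- jaw_face (a point): centre of the jaw's flat front face, which looks to the nest's +x. The jaw is a steel slide 30 mm (x) by 40 mm (y), from 26.5 to 40.5 mm above the bench
- jaw_post (a point): middle of the jaw's upright black post (16 mm diameter, from 40.5 to 80.5 mm above the bench), 20 mm behind the face; this point is 60.5 mm above the bench
- holder_tall: bystander: steel tool holder standing on the bench, 48 mm diameter, 105 mm high. Origin: centre of its foot
- holder_short: bystander: stubby steel tool holder standing on the bench, 48 mm diameter, 70 mm high. Origin: centre of its foot
- holder_cone: bystander: steel tool holder with a conical nose standing on the bench, 48 mm diameter, 90 mm high. Origin: centre of its foot
- wrench: bystander: steel wrench 160 mm long lying flat on the bench beside the nest, along its own x
There are look-alikes about, which are no part of the job. What is shaped like the block but black or brown is not meant.

How it is judged:
By the outcome, as a careful person would: the job done as asked, in the order asked, and still so for the second after the job is handed in, with the robot touching nothing.
It also fails if it takes over 72 s, if anything falls off the work surface, if the arm or the gripper's body presses on something with over 40 N, if the wrist force passes 120 N, or if a joint passes its speed limit or range.

## Working session

There is one attempt and no reset: what is moved stays moved. The work goes in short steps, Python scripts to look and compute and a tool call to move; the robot and the scene stay as the last step left them, time stands still between calls to the robot, and variables do not carry over. Pictures are saved under pics/ and viewed, at most 10 in all, crops included, and the job is handed in when it is done.

Besides the shell and the picture viewer there is one more tool, called after "Call:" by a JSON object that holds its "method" and its "body". move_arm: Moves the arm, as the interface text tells. Shifts and turns lie within -1 to 1; 1 stands for 300 mm of shift or 45 degrees of turn. Its arguments: {"type":"object","properties":{"steps":{"type":"array","items":{"type":"object","properties":{"dx":{"type":"number","minimum":-1,"maximum":1},"dy":{"type":"number","minimum":-1,"maximum":1},"dz":{"type":"number","minimum":-1,"maximum":1},"twist":{"type":"number","minimum":-1,"maximum":1}}}},"jaw":{"type":"number"},"squeeze":{"type":"number"}},"required":["steps"]}

```bash
mkdir -p pics; ls; python3 - <<'E'
from cell import r, viewer
import cv2,numpy as np
s=r.sense();print(s)
for n in("top","scene"):
    im,d=viewer.grab_frame(n);cv2.imwrite(f"pics/{n}0.png",im[:,:,::-1]);np.save(f"{n}0.npy",d);print(viewer.camera_model(n))
E
```

```text
pics
{'clock': 0.0, 'joint_positions': array([ 6.62569592e+01,  1.72143102e+01,  8.71802607e+01, -8.62552271e-04,
        7.56706401e+01, -3.81562081e+00]), 'qvel': array([-0.06004145,  0.00143666, -0.00033331,  0.00860327, -0.15388648,
       -0.09702162]), 'tau': array([ 7.47041622e-05, -5.31801081e+01, -3.52738810e+01,  7.07524410e-02,
        2.43816606e-02,  6.87772672e-05]), 'tool_pos': array([0.1873536 , 0.51682504, 0.20489925]), 'ee_rot': array([-1.79934878e+02, -3.50590225e-03,  1.60072792e+02]), 'ft_force': array([-0.07099666,  0.88939417, -0.17768397]), 'wrist_torque': array([-0.03037491,  0.03283179, -0.02335089]), 'finger_force': 0.0, 'grip_width': 0.0936543740796934}
{'fx': 372.2664240479734, 'fy': 372.2664240479734, 'cx': 254.39663856239054, 'cy': 185.70826464760822, 'eye': array([ 0.44147904, -0.13060241,  1.07229689]), 'orientation': array([-173.75051113,   -0.4428316 ,  -91.36540485])}
{'fx': 434.8273353882553, 'fy': 434.8273353882553, 'cx': 248.06446671676412, 'cy': 186.90607785373692, 'eye': array([1.41365005, 0.37709652, 0.8997565 ]), 'orientation': array([-129.44018977,    1.23213042,  119.69905354])}
```

View pics/top0.png

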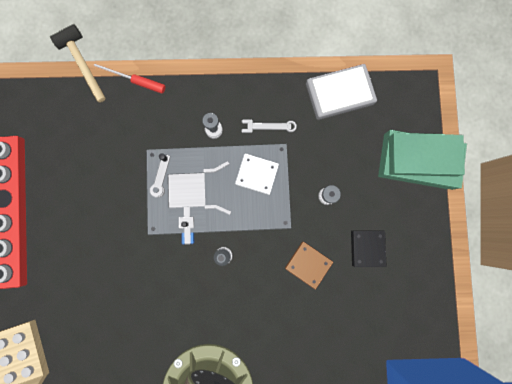

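View pics/scene0.png

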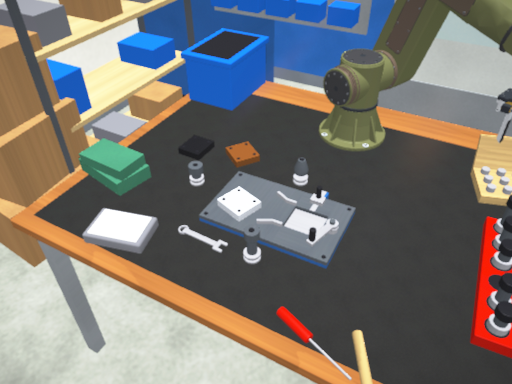

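The top view shows the nest with deck corners at about (148,150), (287,145), (291,228), (148,234). The pocket is at (187,190), the lever pivot at (157,190) with its handle at (164,157), and the jaw post at (184,224).

Block candidates: white/silver at (257,174) on the deck, brown at (310,265), black at (368,248), and a larger white box at (341,91) off the nest. Only the one at (257,174) fits, being aluminium, lying on the deck and on the -y side. I'll confirm it in an enlarged crop.

```bash
cat > h.py <<'E'
import numpy as np,cv2
from scipy.spatial.transform import Rotation as R
from cell import r,viewer
def ray(m,u,v,z):
    """world points at height z seen at pixels (u,v)"""
    u,v=np.asarray(u,float),np.asarray(v,float)
    d=np.stack([(u-m['cx'])/m['fx'],(v-m['cy'])/m['fy'],np.ones_like(u)],-1)
    d=R.from_euler('xyz',m['orientation'],degrees=True).apply(d.reshape(-1,3))
    return m['eye']+d*((z-m['eye'][2])/d[:,2])[:,None]
def cloud(m,d):
    v,u=np.indices(d.shape)
    p=np.stack([(u-m['cx'])/m['fx']*d,(v-m['cy'])/m['fy']*d,d],-1)
    return (R.from_euler('xyz',m['orientation'],degrees=True).apply(p.reshape(-1,3))+m['eye']).reshape(d.shape+(3,))
E
python3 - <<'E'
from h import *
im=cv2.imread('pics/top0.png');d=np.load('top0.npy');m=viewer.camera_model('top');P=cloud(m,d)
cv2.imwrite('pics/crop0.png',cv2.resize(im[100:280,130:310],None,fx=3.3,fy=3.3,interpolation=cv2.INTER_CUBIC))
def rect(mask,name):
    n,l,st,_=cv2.connectedComponentsWithStats(mask.astype(np.uint8));k=1+np.argmax(st[1:,4]);v,u=np.where(l==k)
    p=P[v,u];z=np.median(p[:,2]);q=p[:,:2].astype(np.float32)*1000
    print(name,len(v),z,cv2.minAreaRect(q))
z=P[...,2];win=np.zeros(z.shape,bool);win[130:245,138:300]=1
for a in [(158,190),(205,150),(270,220),(250,165),(187,190),(400,300),(310,265)]:print(a,P[a[1],a[0]])
rect(win&(z>.014)&(z<.1),'nest')
rect(win&(z>.042)&(z<.056)&(np.indices(z.shape)[1]>225),'block')
b=cv2.inRange(im,(215,215,215),(255,255,255))>0
w=np.zeros_like(win);w[145:205,230:285]=1
rect(w&(z>.035),'block2')
E
```

```text
(158, 190) [0.54655616 0.12239192 0.05841574]
(205, 150) [ 0.66125155 -0.00308396  0.02759726]
(270, 220) [ 0.45826781 -0.18281356  0.02567439]
(250, 165) [ 0.61157593 -0.13033175  0.04879787]
(187, 190) [0.54937829 0.05115174 0.01278565]
(400, 300) [ 2.26052500e-01 -5.43335987e-01 -1.16225480e-04]
(310, 265) [ 0.33163204 -0.29005535  0.0251973 ]
nest 10901 0.02475275155672807 ((537.2720947265625, -37.67317199707031), (270.29058837890625, 401.0867004394531), 1.1970268487930298)
block 1149 0.05011861914361271 ((588.1071166992188, -148.64064025878906), (99.66513061523438, 90.32303619384766), 71.79052734375)
block2 1173 0.050134139672932676 ((540.7772216796875, -132.94586181640625), (99.707275390625, 189.93145751953125), 71.60848999023438)
```

View pics/crop0.png

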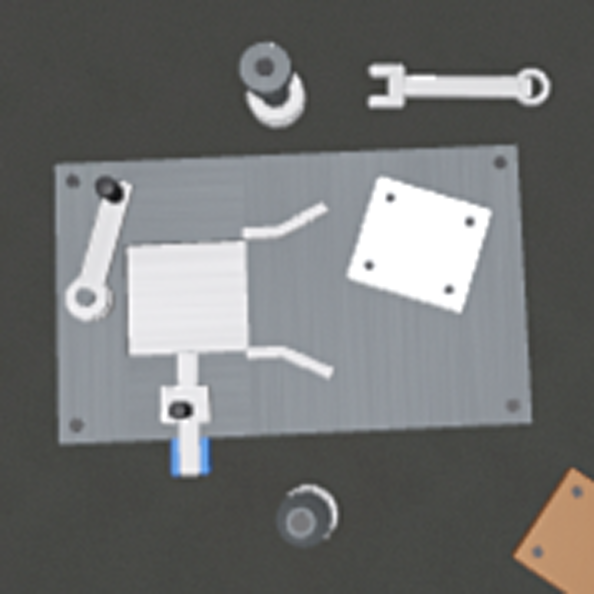

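The crop confirms the silver block (centre about (420,245) in the crop) on the deck at the -y side, turned. The lever is open at about 80°, with its handle at (110,188). The jaw is drawn back, with its post at (180,410). Next I'll fit the nest frame precisely.

```bash
cat > nest.py <<'E'
from h import *
from scipy.optimize import least_squares
im=cv2.imread('pics/top0.png');d=np.load('top0.npy');m=viewer.camera_model('top');P=cloud(m,d);z=P[...,2]
g=cv2.cvtColor(im,cv2.COLOR_BGR2GRAY).astype(np.float32)
h=lambda a,b:np.array([np.cos(a)*b[0]-np.sin(a)*b[1],np.sin(a)*b[0]+np.cos(a)*b[1]])
def edge(p0,nrm,zz,a,c,span=.012):
    """offset along nrm of the strongest grey step near nest-point p0"""
    t=np.linspace(-span,span,49);q=c+np.array([h(a,np.array(p0)+k*np.array(nrm)) for k in t])
    X=np.c_[q,np.full(len(q),zz)]
    Y=R.from_euler('xyz',m['orientation'],degrees=True).inv().apply(X-m['eye'])
    u=m['fx']*Y[:,0]/Y[:,2]+m['cx'];v=m['fy']*Y[:,1]/Y[:,2]+m['cy']
    s=cv2.remap(g,u.astype(np.float32)[None],v.astype(np.float32)[None],cv2.INTER_CUBIC)[0]
    gr=np.abs(np.gradient(cv2.GaussianBlur(s[None],(1,1),0)[0]));gr=gr**2
    k=np.argmax(gr);w=slice(max(0,k-6),k+7);return (t[w]*gr[w]).sum()/gr[w].sum()
a,c=np.radians(1.2),np.array([.546,-.0377])
L=[((120,y),(1,0),.024) for y in range(-180,190,15)]+[((-120,y),(-1,0),.024) for y in list(range(-180,60,15))+[130,145,160,180]]
L+=[((x,s*200),(0,s),.024) for s in(-1,1) for x in range(-105,110,15)]
for it in range(4):
    A=[];b=[]
    for p,n,zz in L:
        p=np.array(p)/1000;n=np.array(n);e=edge(p,n,zz,a,c);N=h(a,n);T=h(a,np.array([-p[1],p[0]]))
        A.append([N[0],N[1],N@T]);b.append(e)
    s=least_squares(lambda x:np.array(A)@x-np.array(b),[0,0,0],loss='soft_l1',f_scale=.001).x
    c=c+s[:2];a+=s[2]
res=np.array(b)
print('nest',c,np.degrees(a),'resid mm by side',[round(1e3*np.median(res[i:j]),2) for i,j in((0,25),(25,45),(45,60),(60,75))])
W=np.c_[P[...,0].ravel()-c[0],P[...,1].ravel()-c[1]];W=(W@np.array([[np.cos(a),-np.sin(a)],[np.sin(a),np.cos(a)]])).reshape(z.shape+(2,))*1000
def reg(x0,x1,y0,y1,z0,z1):return (W[...,0]>x0)&(W[...,0]<x1)&(W[...,1]>y0)&(W[...,1]<y1)&(z>z0)&(z<z1)
def show(n,k):print(n,k.sum(),cv2.minAreaRect(W[k].astype(np.float32)),z[k].mean())
if __name__=='__main__':
    show('pocket',reg(-70,70,30,150,.005,.018)); show('block',reg(-115,115,-190,-40,.044,.056))
    show('handle',reg(0,118,90,195,.08,.1)); show('pivot',reg(-25,25,150,195,.05,.065));show('post',reg(-115,-50,70,110,.07,.09));show('jaw',reg(-115,-50,60,120,.035,.046))
    show('lever arm',reg(20,100,120,195,.045,.056))
    print('pocket mean', W[reg(-70,70,30,150,.005,.018)].mean(0))
E
python3 nest.py
```

```text
nest [ 0.55167679 -0.03771788] 1.173676997517573 resid mm by side [np.float64(0.41), np.float64(0.59), np.float64(0.32), np.float64(0.47)]
pocket 1197 ((1.1668243408203125, 91.35044860839844), (102.72339630126953, 94.80353546142578), 89.01937866210938) 0.012632981303225568
block 1146 ((34.150699615478516, -111.64572143554688), (99.6651382446289, 90.3229751586914), 70.61688995361328) 0.05013545062037986
handle 40 ((85.93370056152344, 140.9752960205078), (16.09885597229004, 15.089335441589355), 4.490516185760498) 0.08977961087646665
pivot 126 ((4.588954925537109, 166.8584747314453), (33.4491081237793, 38.92691421508789), 87.99959564208984) 0.053681884020092684
post 31 ((-96.3949203491211, 89.24568939208984), (13.545783042907715, 13.228439331054688), 3.0601308345794678) 0.07939498696573148
jaw 123 ((-91.78740692138672, 89.09019470214844), (39.16858673095703, 27.50095558166504), 87.46410369873047) 0.04064905406142322
lever arm 200 ((57.91676712036133, 149.81216430664062), (22.396221160888672, 81.54009246826172), 72.37142181396484) 0.05103968605348934
pocket mean [ 1.12637567 91.17682791]
```

```bash
cat > go.py <<'E'
import sys
from h import *
C=np.array([.55168,-.03772]);A=1.174
Rn=R.from_euler('z',A,degrees=True)
def nest(p): q=Rn.inv().apply([p[0]-C[0],p[1]-C[1],0])*1000; return q[0],q[1],p[2]*1000
s=r.sense();T=R.from_euler('xyz',s['ee_rot'],degrees=True);ny=s['ee_rot'][2]-A
# dead-level axes, as commanded poses are vertical
T=R.from_euler('xyz',[180,0,s['ee_rot'][2]],degrees=True)
print('t %.2f nest xyz %s yaw %.2f F %s(nest) w %.4f'%(s['clock'],np.round(nest(s['tool_pos']),1),ny%360,np.round(Rn.inv().apply(s['ft_force']),1),s['grip_width']))
# each arg: x,y,z,yaw in nest mm/deg -> shift/twist units from the current pose
for a in sys.argv[1:]:
    x,y,z,w=map(float,a.split(','))
    g=Rn.apply([x/1000,y/1000,0])+[C[0],C[1],z/1000]
    dv=T.inv().apply(g-s['tool_pos'])/.3; tw=((ny-w+180)%360-180)/45
    print(a,'| dx %.4f dy %.4f dz %.4f twist %.4f | rows %d %d'%(*dv,tw,np.ceil(np.linalg.norm(dv)*300/41.7),np.ceil(abs(tw)*45/7.16)))
E
python3 go.py 86,95,205,180 86,95,65,180
```

```text
t 0.10 nest xyz [-352.9  561.9  205. ] yaw 158.90 F [-0.6 -0.2 -0.2](nest) w 0.0936
86,95,205,180 | dx -1.9252 dy -0.9254 dz -0.0001 twist -0.4689 | rows 16 3
86,95,65,180 | dx -1.9252 dy -0.9254 dz 0.4665 twist -0.4689 | rows 16 3
```

Call:
{"method": "move_arm", "body": {"steps": [{"dx":-0.96,"dy":-0.46,"dz":0,"twist":-0.469},{"dx":-0.96,"dy":-0.46,"dz":0,"twist":-0.469},{"dx":-0.96,"dy":-0.46,"dz":0,"twist":-0.469},{"dx":-0.96,"dy":-0.46,"dz":0,"twist":-0.469},{"dx":-0.96,"dy":-0.46,"dz":0,"twist":-0.469},{"dx":-0.96,"dy":-0.46,"dz":0,"twist":-0.469},{"dx":-0.96,"dy":-0.46,"dz":0,"twist":-0.469},{"dx":-0.96,"dy":-0.46,"dz":0,"twist":-0.469},{"dx":-0.96,"dy":-0.46,"dz":0,"twist":-0.469},{"dx":-0.96,"dy":-0.46,"dz":0,"twist":-0.469}], "jaw": 0, "squeeze": 20}}

```text
clock: 0.93
tool_pos: [0.412, 0.2879, 0.2051]
ee_rot: [-180.0, -0.0, -179.0]
ft_force: [-0.7, 0.6, 0.1]
grip_width: 0.0309
finger_force: 0.0
```

```bash
python3 go.py 86,95,205,180 86,95,65,180
```

```text
t 0.93 nest xyz [-133.   328.4  205.1] yaw 179.81 F [-0.7  0.7  0.1](nest) w 0.0309
86,95,205,180 | dx -0.7324 dy -0.7755 dz 0.0003 twist -0.0041 | rows 8 1
86,95,65,180 | dx -0.7324 dy -0.7755 dz 0.4670 twist -0.0041 | rows 9 1
```

Call:
{"method": "move_arm", "body": {"steps": [{"dx":-0.72,"dy":-0.775,"dz":0},{"dx":-0.72,"dy":-0.775,"dz":0},{"dx":-0.72,"dy":-0.775,"dz":0},{"dx":-0.72,"dy":-0.775,"dz":0},{"dx":-0.72,"dy":-0.775,"dz":0},{"dx":-0.72,"dy":-0.775,"dz":0},{"dx":-0.72,"dy":-0.775,"dz":0},{"dx":-0.72,"dy":-0.775,"dz":0.2},{"dx":-0.72,"dy":-0.775,"dz":0.3},{"dx":-0.72,"dy":-0.775,"dz":0.3}]}}

```text
invalid input at $.steps[0]: expected keys dx, dy, dz, twist
```

```bash
python3 go.py 86,95,65,180 86,143,65,180
```

```text
t 0.93 nest xyz [-133.   328.4  205.1] yaw 179.81 F [-0.7  0.7  0.1](nest) w 0.0309
86,95,65,180 | dx -0.7324 dy -0.7755 dz 0.4670 twist -0.0041 | rows 9 1
86,143,65,180 | dx -0.7318 dy -0.6155 dz 0.4670 twist -0.0041 | rows 8 1
```

Call:
{"method": "move_arm", "body": {"steps": [{"dx":-0.72,"dy":-0.775,"dz":0,"twist":0},{"dx":-0.72,"dy":-0.775,"dz":0,"twist":0},{"dx":-0.72,"dy":-0.775,"dz":0,"twist":0},{"dx":-0.72,"dy":-0.775,"dz":0,"twist":0},{"dx":-0.72,"dy":-0.775,"dz":0,"twist":0},{"dx":-0.72,"dy":-0.775,"dz":0,"twist":0},{"dx":-0.72,"dy":-0.775,"dz":0,"twist":0},{"dx":-0.72,"dy":-0.775,"dz":0.2,"twist":0},{"dx":-0.72,"dy":-0.775,"dz":0.3,"twist":0},{"dx":-0.72,"dy":-0.775,"dz":0.3,"twist":0}]}}

```text
clock: 1.77
tool_pos: [0.6297, 0.0612, 0.1088]
ee_rot: [-180.0, -0.5, -178.8]
ft_force: [-1.1, 0.3, -1.6]
grip_width: 0.0003
finger_force: 0.0
```

```bash
python3 go.py 86,95,65,180 86,143,65,180
```

```text
t 1.77 nest xyz [ 80.   97.3 108.8] yaw 179.99 F [-1.1  0.3 -1.6](nest) w 0.0003
86,95,65,180 | dx -0.0200 dy -0.0076 dz 0.1459 twist -0.0003 | rows 2 1
86,143,65,180 | dx -0.0200 dy 0.1524 dz 0.1459 twist -0.0003 | rows 2 1
```

Call:
{"method": "move_arm", "body": {"steps": [{"dx":-0.01,"dy":-0.005,"dz":0.08,"twist":0},{"dx":-0.01,"dy":-0.005,"dz":0.14,"twist":0},{"dx":-0.01,"dy":-0.005,"dz":0.14,"twist":0},{"dx":-0.01,"dy":0.03,"dz":0.14,"twist":0},{"dx":-0.01,"dy":0.06,"dz":0.14,"twist":0},{"dx":-0.01,"dy":0.085,"dz":0.14,"twist":0},{"dx":-0.01,"dy":0.11,"dz":0.14,"twist":0},{"dx":-0.01,"dy":0.135,"dz":0.14,"twist":0},{"dx":-0.01,"dy":0.155,"dz":0.14,"twist":0},{"dx":-0.01,"dy":0.155,"dz":0.14,"twist":0}]}}

```text
clock: 2.6
tool_pos: [0.6338, 0.1092, 0.0737]
ee_rot: [180.0, 0.0, -178.8]
ft_force: [0.3, 0.2, -0.1]
grip_width: 0.0004
finger_force: 0.0
```

```bash
python3 go.py 86,120,65,180 86,120,150,180 
```

```text
t 2.60 nest xyz [ 85.1 145.2  73.7] yaw 180.07 F [ 0.3  0.1 -0.1](nest) w 0.0004
86,120,65,180 | dx -0.0028 dy -0.0839 dz 0.0291 twist 0.0015 | rows 1 1
86,120,150,180 | dx -0.0028 dy -0.0839 dz -0.2542 twist 0.0015 | rows 2 1
```

```bash
python3 go.py 90,125,73.7,180 112,-108,130,180 112,-108,28,180 
```

```text
t 2.60 nest xyz [ 85.1 145.2  73.7] yaw 180.07 F [ 0.3  0.1 -0.1](nest) w 0.0004
90,125,73.7,180 | dx -0.0161 dy -0.0672 dz 0.0001 twist 0.0015 | rows 1 1
112,-108,130,180 | dx -0.0885 dy -0.8440 dz -0.1876 twist 0.0015 | rows 7 1
112,-108,28,180 | dx -0.0885 dy -0.8440 dz 0.1524 twist 0.0015 | rows 7 1
```

Call:
{"method": "move_arm", "body": {"steps": [{"dx":0,"dy":-0.08,"dz":0,"twist":0},{"dx":-0.02,"dy":-0.1,"dz":-0.1,"twist":0},{"dx":-0.0885,"dy":-0.2,"dz":-0.19,"twist":0},{"dx":-0.0885,"dy":-0.33,"dz":-0.19,"twist":0},{"dx":-0.0885,"dy":-0.46,"dz":-0.19,"twist":0},{"dx":-0.0885,"dy":-0.59,"dz":-0.19,"twist":0},{"dx":-0.0885,"dy":-0.72,"dz":-0.19,"twist":0},{"dx":-0.0885,"dy":-0.844,"dz":-0.19,"twist":0},{"dx":-0.0885,"dy":-0.844,"dz":-0.19,"twist":0},{"dx":-0.0885,"dy":-0.844,"dz":-0.1,"twist":0}], "jaw": 0.47}}

```text
clock: 3.43
tool_pos: [0.6674, -0.1477, 0.108]
ee_rot: [-179.9, 0.4, -179.0]
ft_force: [0.9, 0.9, 0.6]
grip_width: 0.0443
finger_force: 0.0
```

```bash
python3 - <<'E'
from h import *
im,d=viewer.grab_frame('top');cv2.imwrite('pics/top1.png',cv2.resize(im[90:260,130:310,::-1],None,fx=3.3,fy=3.3,interpolation=cv2.INTER_CUBIC))
E
python3 go.py 112,-108,130,180 112,-108,28,180 53,-108,28,180
```

```text
t 3.48 nest xyz [ 110.5 -110.2   99. ] yaw 179.89 F [-0.8  0.3 -5.4](nest) w 0.0442
112,-108,130,180 | dx -0.0050 dy 0.0073 dz -0.1033 twist -0.0024 | rows 1 1
112,-108,28,180 | dx -0.0050 dy 0.0073 dz 0.2367 twist -0.0024 | rows 2 1
53,-108,28,180 | dx 0.1917 dy 0.0070 dz 0.2367 twist -0.0024 | rows 3 1
```

View pics/top1.png

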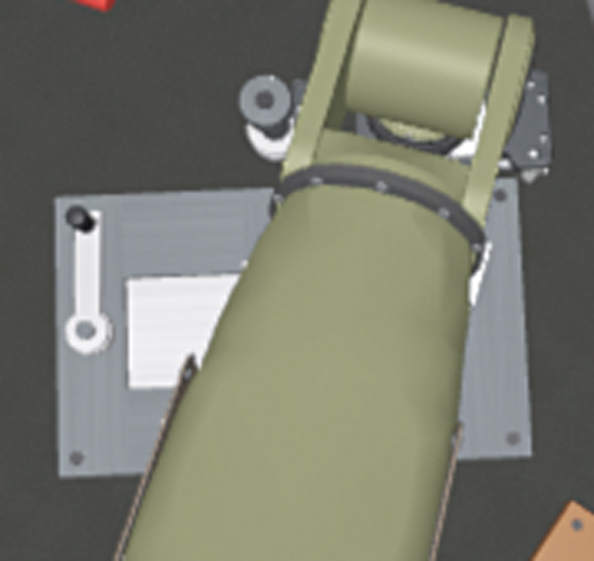

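The lever is now about 90° open (crop: pivot (87,330), handle (80,217)) and the pocket is clear. Lowering next.

Call:
{"method": "move_arm", "body": {"steps": [{"dx":0,"dy":0,"dz":0.12,"twist":0},{"dx":0,"dy":0,"dz":0.22,"twist":0},{"dx":0,"dy":0,"dz":0.235,"twist":0},{"dx":0,"dy":0,"dz":0.235,"twist":0},{"dx":0,"dy":0,"dz":0.235,"twist":0}]}}

```text
clock: 3.9
tool_pos: [0.6663, -0.1447, 0.0346]
ee_rot: [-180.0, 0.1, -178.8]
ft_force: [-0.4, -0.5, 1.0]
grip_width: 0.0439
finger_force: 0.0
```

```bash
python3 go.py 112,-108,28,180 53,-108,28,180
```

```text
t 3.90 nest xyz [ 112.4 -109.3   34.6] yaw 180.02 F [-0.4 -0.5  1. ](nest) w 0.0439
112,-108,28,180 | dx 0.0014 dy 0.0044 dz 0.0219 twist 0.0004 | rows 1 1
53,-108,28,180 | dx 0.1980 dy 0.0045 dz 0.0219 twist 0.0004 | rows 2 1
```

Call:
{"method": "move_arm", "body": {"steps": [{"dx":0.01,"dy":0,"dz":0.018,"twist":0},{"dx":0.025,"dy":0,"dz":0.018,"twist":0},{"dx":0.04,"dy":0,"dz":0.018,"twist":0},{"dx":0.052,"dy":0,"dz":0.018,"twist":0},{"dx":0.064,"dy":0,"dz":0.018,"twist":0},{"dx":0.076,"dy":0,"dz":0.018,"twist":0},{"dx":0.088,"dy":0,"dz":0.018,"twist":0},{"dx":0.1,"dy":0,"dz":0.018,"twist":0},{"dx":0.112,"dy":0,"dz":0.018,"twist":0},{"dx":0.124,"dy":0,"dz":0.018,"twist":0}]}}

```text
clock: 4.73
tool_pos: [0.6288, -0.1456, 0.0284]
ee_rot: [-180.0, 0.1, -178.8]
ft_force: [5.3, 2.8, 2.5]
grip_width: 0.0444
finger_force: 2.5
```

```bash
python3 go.py 53,-108,28,180
```

```text
t 4.73 nest xyz [  74.9 -109.4   28.4] yaw 180.00 F [5.4 2.7 2.5](nest) w 0.0444
53,-108,28,180 | dx 0.0731 dy 0.0047 dz 0.0013 twist -0.0001 | rows 1 1
```

Call:
{"method": "move_arm", "body": {"steps": [{"dx":0.01,"dy":0,"dz":0,"twist":0},{"dx":0.02,"dy":0,"dz":0,"twist":0},{"dx":0.03,"dy":0,"dz":0,"twist":0},{"dx":0.04,"dy":0,"dz":0,"twist":0},{"dx":0.05,"dy":0,"dz":0,"twist":0},{"dx":0.06,"dy":0,"dz":0,"twist":0},{"dx":0.07,"dy":0,"dz":0,"twist":0},{"dx":0.073,"dy":0,"dz":0,"twist":0},{"dx":0.073,"dy":0,"dz":0,"twist":0}]}}

```text
clock: 5.48
tool_pos: [0.6068, -0.1461, 0.0283]
ee_rot: [-180.0, 0.1, -178.8]
ft_force: [2.8, 1.4, 2.4]
grip_width: 0.0442
finger_force: 1.5
```

```bash
python3 go.py 53,-108,28,180 120,-108,110,180 
```

```text
t 5.48 nest xyz [  52.9 -109.5   28.3] yaw 180.00 F [2.9 1.4 2.4](nest) w 0.0442
53,-108,28,180 | dx -0.0003 dy 0.0049 dz 0.0012 twist -0.0000 | rows 1 1
120,-108,110,180 | dx -0.2237 dy 0.0049 dz -0.2722 twist -0.0000 | rows 3 1
```

Call:
{"method": "move_arm", "body": {"steps": [{"dx":-0.06,"dy":0,"dz":0,"twist":0},{"dx":-0.08,"dy":0,"dz":-0.1,"twist":0},{"dx":-0.08,"dy":0,"dz":-0.22,"twist":0.1},{"dx":-0.08,"dy":-0.06,"dz":-0.3,"twist":0.25},{"dx":0,"dy":-0.12,"dz":-0.3,"twist":0.4},{"dx":0.06,"dy":-0.2,"dz":-0.3,"twist":0.55},{"dx":0.12,"dy":-0.25,"dz":-0.3,"twist":0.7},{"dx":0.17,"dy":-0.25,"dz":-0.3,"twist":0.85},{"dx":0.17,"dy":-0.25,"dz":-0.3,"twist":1},{"dx":0.17,"dy":-0.25,"dz":-0.3,"twist":1}]}}

```text
clock: 6.32
tool_pos: [0.5562, -0.2227, 0.1178]
ee_rot: [-180.0, -0.0, 135.8]
ft_force: [0.0, -0.4, 0.1]
grip_width: 0.0442
finger_force: 0.0
```

```bash
python3 go.py 0,-185,118,90; python3 - <<'E'
from nest import *
show('hs',(W[...,1]<-205)&(W[...,1]>-330)&(abs(W[...,0])<80)&(z>.05))
show('ht',(W[...,1]<90)&(W[...,1]>-60)&(W[...,0]>125)&(W[...,0]<230)&(z>.08))
show('hc',(W[...,1]<90)&(W[...,1]>-60)&(W[...,0]<-125)&(W[...,0]>-230)&(z>.06))
E
```

```text
t 6.32 nest xyz [   0.7 -185.   117.8] yaw 134.62 F [-0.  -0.4  0.1](nest) w 0.0442
0,-185,118,90 | dx 0.0017 dy -0.0017 dz -0.0007 twist 0.9915 | rows 1 7
nest [ 0.55167679 -0.03771788] 1.173676997517573 resid mm by side [np.float64(0.41), np.float64(0.59), np.float64(0.32), np.float64(0.47)]
hs 252 ((-32.74677276611328, -308.03369140625), (41.9015007019043, 46.51454544067383), 86.08606719970703) 0.06910857709028032
ht 216 ((173.5787811279297, 7.382148742675781), (39.353458404541016, 39.38625717163086), 41.921409606933594) 0.10339800039571997
hc 198 ((-188.7166748046875, -7.1701507568359375), (40.94004821777344, 41.09380340576172), 34.1724739074707) 0.0792903222071947
```

Call:
{"method": "move_arm", "body": {"steps": [{"dx":0,"dy":0,"dz":0,"twist":0.15},{"dx":0,"dy":0,"dz":0,"twist":0.3},{"dx":0,"dy":0,"dz":0,"twist":0.45},{"dx":0,"dy":0,"dz":0,"twist":0.6},{"dx":0,"dy":0,"dz":0,"twist":0.75},{"dx":0,"dy":0,"dz":0,"twist":0.9},{"dx":0,"dy":0,"dz":0,"twist":0.991},{"dx":0,"dy":0,"dz":0,"twist":0.991},{"dx":0,"dy":0,"dz":0,"twist":0.991}]}}

```text
clock: 7.07
tool_pos: [0.5572, -0.222, 0.1175]
ee_rot: [-180.0, 0.0, 91.9]
ft_force: [0.4, 0.2, 0.4]
grip_width: 0.0444
finger_force: 0.0
```

```bash
cat > blk.py <<'E'
from h import *
import sys
C=np.array([.55168,-.03772]);Rn=R.from_euler('z',1.174,degrees=True)
for n in sys.argv[2:]:
    m=viewer.camera_model(n);im,d=viewer.grab_frame(n);cv2.imwrite(f'pics/{n}{sys.argv[1]}.png',im[:,:,::-1])
    P=cloud(m,d);Q=Rn.inv().apply((P-[C[0],C[1],0]).reshape(-1,3)).reshape(P.shape)*1000
    np.save(f'Q_{n}.npy',Q)
    k=(d>0)&(abs(Q[...,0])<110)&(Q[...,1]>-190)&(Q[...,1]<25)&(Q[...,2]>44)&(Q[...,2]<56)
    k=cv2.morphologyEx(k.astype(np.uint8),cv2.MORPH_OPEN,np.ones((3,3)))
    c,l,st,_=cv2.connectedComponentsWithStats(k)
    if c>1:
        k=l==1+np.argmax(st[1:,4]);print(n,k.sum(),cv2.minAreaRect(Q[k][:,:2].astype(np.float32)),Q[k][:,2].mean(),Q[k].min(0),Q[k].max(0))
E
python3 go.py; python3 blk.py 2 top wrist scene
```

```text
t 7.07 nest xyz [   1.7 -184.4  117.5] yaw 90.73 F [0.4 0.2 0.4](nest) w 0.0444
top 302 ((3.1275558471679688, -101.19843292236328), (41.64139175415039, 75.88185119628906), 87.5492935180664) 50.0706418815762 [ -34.12853988 -123.53490878   44.65274538] [ 41.61851842 -78.86732995  55.71095049]
wrist 11003 ((-1.0218925476074219, -127.0103988647461), (100.39361572265625, 90.33580017089844), 89.46562194824219) 51.07736299859405 [ -46.40624967 -177.48129502   47.29109357] [ 44.45108227 -76.62710654  53.71372096]
scene 648 ((-1.8342208862304688, -125.71955871582031), (102.91732025146484, 94.4452133178711), 88.87440490722656) 49.18793688918425 [ -49.2389661  -177.93167756   44.09807272] [ 45.92373032 -73.80540071  54.7314352 ]
```

```bash
python3 go.py 0,-197,28,90 0,-40,28,90
```

```text
t 7.22 nest xyz [   1.7 -184.5  117.5] yaw 90.61 F [-0.4  0.6  1. ](nest) w 0.0444
0,-197,28,90 | dx -0.0417 dy -0.0062 dz 0.2984 twist 0.0135 | rows 3 1
0,-40,28,90 | dx 0.4816 dy -0.0007 dz 0.2984 twist 0.0135 | rows 5 1
```

Call:
{"method": "move_arm", "body": {"steps": [{"dx":-0.042,"dy":-0.006,"dz":0,"twist":0.013},{"dx":-0.042,"dy":-0.006,"dz":0.1,"twist":0.013},{"dx":-0.042,"dy":-0.006,"dz":0.2,"twist":0.013},{"dx":-0.042,"dy":-0.006,"dz":0.28,"twist":0.013},{"dx":-0.042,"dy":-0.006,"dz":0.297,"twist":0.013},{"dx":-0.042,"dy":-0.006,"dz":0.297,"twist":0.013},{"dx":-0.042,"dy":-0.006,"dz":0.297,"twist":0.013}], "jaw": 0.64}}

```text
clock: 7.8
tool_pos: [0.5562, -0.2355, 0.0296]
ee_rot: [179.9, 0.0, 91.0]
ft_force: [-0.6, -0.5, -0.0]
grip_width: 0.0604
finger_force: 0.0
```

```bash
python3 go.py 0,-60,28,90
```

```text
t 7.80 nest xyz [   0.5 -197.8   29.6] yaw 89.83 F [-0.6 -0.5 -0. ](nest) w 0.0604
0,-60,28,90 | dx 0.4593 dy -0.0029 dz 0.0054 twist -0.0037 | rows 4 1
```

Call:
{"method": "move_arm", "body": {"steps": [{"dx":0.02,"dy":0,"dz":0,"twist":-0.004},{"dx":0.035,"dy":0,"dz":0,"twist":-0.004},{"dx":0.05,"dy":0,"dz":0,"twist":-0.004},{"dx":0.07,"dy":0,"dz":0,"twist":-0.004},{"dx":0.09,"dy":0,"dz":0,"twist":-0.004},{"dx":0.11,"dy":0,"dz":0,"twist":-0.004},{"dx":0.13,"dy":0,"dz":0,"twist":-0.004},{"dx":0.15,"dy":0,"dz":0,"twist":-0.004},{"dx":0.17,"dy":0,"dz":0,"twist":-0.004},{"dx":0.19,"dy":0,"dz":0,"twist":-0.004}]}}

```text
clock: 8.63
tool_pos: [0.5556, -0.1783, 0.0301]
ee_rot: [179.8, 0.1, 91.2]
ft_force: [0.8, -7.7, 4.4]
grip_width: 0.0601
finger_force: 3.6
```

```bash
python3 blk.py 3 wrist; python3 go.py 0,-60,28,90
```

```text
wrist 26582 ((-1.3880271911621094, -89.276611328125), (117.72238159179688, 90.53314208984375), 89.93599700927734) 51.100602843906486 [ -46.68485862 -148.17525815   44.30095699] [ 43.8323802  -30.37624601  55.9294783 ]
t 8.68 nest xyz [   1.  -139.6   30.1] yaw 90.05 F [-0.6 -3.8  3.1](nest) w 0.0603
0,-60,28,90 | dx 0.2653 dy -0.0031 dz 0.0068 twist 0.0012 | rows 2 1
```

Call:
{"method": "move_arm", "body": {"steps": [{"dx":0.02,"dy":0.001,"dz":0.004,"twist":0},{"dx":0.04,"dy":0.002,"dz":0.004,"twist":0},{"dx":0.06,"dy":0.003,"dz":0.004,"twist":0},{"dx":0.08,"dy":0.004,"dz":0.004,"twist":0},{"dx":0.1,"dy":0.004,"dz":0.004,"twist":0},{"dx":0.12,"dy":0.004,"dz":0.004,"twist":0},{"dx":0.14,"dy":0.004,"dz":0.004,"twist":0},{"dx":0.16,"dy":0.004,"dz":0.004,"twist":0},{"dx":0.18,"dy":0.004,"dz":0.004,"twist":0},{"dx":0.2,"dy":0.004,"dz":0.004,"twist":0}]}}

```text
clock: 9.52
tool_pos: [0.5559, -0.1188, 0.0292]
ee_rot: [179.8, 0.2, 91.2]
ft_force: [-0.0, -10.2, 8.7]
grip_width: 0.0602
finger_force: 5.3
```

```bash
python3 go.py 0,30,28,90
```

```text
t 9.52 nest xyz [  2.6 -81.1  29.2] yaw 90.02 F [ -0.2 -10.2   8.7](nest) w 0.0602
0,30,28,90 | dx 0.3704 dy -0.0085 dz 0.0041 twist 0.0004 | rows 3 1
```

Call:
{"method": "move_arm", "body": {"steps": [{"dx":0.02,"dy":-0.002,"dz":0,"twist":0},{"dx":0.04,"dy":-0.004,"dz":0,"twist":0},{"dx":0.06,"dy":-0.006,"dz":0,"twist":0},{"dx":0.08,"dy":-0.006,"dz":0,"twist":0},{"dx":0.1,"dy":-0.006,"dz":0,"twist":0},{"dx":0.12,"dy":-0.006,"dz":0,"twist":0},{"dx":0.14,"dy":-0.006,"dz":0,"twist":0},{"dx":0.16,"dy":-0.006,"dz":0,"twist":0},{"dx":0.18,"dy":-0.006,"dz":0,"twist":0},{"dx":0.2,"dy":-0.006,"dz":0,"twist":0}]}}

```text
clock: 10.35
tool_pos: [0.5539, -0.0589, 0.0293]
ee_rot: [179.6, 0.2, 91.2]
ft_force: [7.8, -11.7, 3.4]
grip_width: 0.0603
finger_force: 6.3
```

```bash
python3 go.py 0,30,28,90
```

```text
t 10.35 nest xyz [  1.8 -21.2  29.3] yaw 90.01 F [  7.5 -11.9   3.4](nest) w 0.0603
0,30,28,90 | dx 0.1707 dy -0.0059 dz 0.0043 twist 0.0002 | rows 2 1
```

Call:
{"method": "move_arm", "body": {"steps": [{"dx":0.013,"dy":0.002,"dz":0,"twist":0},{"dx":0.026,"dy":0.002,"dz":0,"twist":0},{"dx":0.039,"dy":0.002,"dz":0,"twist":0},{"dx":0.052,"dy":0.002,"dz":0,"twist":0},{"dx":0.065,"dy":0.002,"dz":0,"twist":0},{"dx":0.078,"dy":0.002,"dz":0,"twist":0},{"dx":0.091,"dy":0.002,"dz":0,"twist":0},{"dx":0.104,"dy":0.002,"dz":0,"twist":0},{"dx":0.117,"dy":0.002,"dz":0,"twist":0},{"dx":0.12,"dy":0.002,"dz":0,"twist":0}]}}

```text
clock: 11.18
tool_pos: [0.5522, -0.0217, 0.0281]
ee_rot: [179.9, 0.0, 91.2]
ft_force: [2.4, -6.1, 1.1]
grip_width: 0.0603
finger_force: 2.9
```

```bash
python3 go.py 0,30,28,90
```

```text
t 11.18 nest xyz [ 0.8 16.  28.1] yaw 90.04 F [ 2.2 -6.1  1.1](nest) w 0.0603
0,30,28,90 | dx 0.0465 dy -0.0026 dz 0.0004 twist 0.0009 | rows 1 1
```

Call:
{"method": "move_arm", "body": {"steps": [{"dx":0.008,"dy":0,"dz":0,"twist":0},{"dx":0.016,"dy":0,"dz":0,"twist":0},{"dx":0.024,"dy":0,"dz":0,"twist":0},{"dx":0.032,"dy":0,"dz":0,"twist":0},{"dx":0.038,"dy":0,"dz":0,"twist":0},{"dx":0.044,"dy":0,"dz":0,"twist":0},{"dx":0.049,"dy":0,"dz":0,"twist":0},{"dx":0.052,"dy":0,"dz":0,"twist":0},{"dx":0.052,"dy":0,"dz":0,"twist":0}]}}

```text
clock: 11.93
tool_pos: [0.551, -0.0059, 0.0272]
ee_rot: [-180.0, -0.0, 91.2]
ft_force: [-0.4, -0.8, -1.0]
grip_width: 0.0599
finger_force: 0.3
```

```bash
cat > seat.py <<'E'
from h import *
import subprocess,sys
C=np.array([.55168,-.03772]);Rn=R.from_euler('z',1.174,degrees=True)
for n in sys.argv[2:]:
    m=viewer.camera_model(n);im,d=viewer.grab_frame(n);cv2.imwrite(f'pics/{n}{sys.argv[1]}.png',im[:,:,::-1])
    P=cloud(m,d);Q=Rn.inv().apply((P-[C[0],C[1],0]).reshape(-1,3)).reshape(P.shape)*1000
    k=(d>0)&(abs(Q[...,0])<56)&(Q[...,1]>30)&(Q[...,1]<148)&(Q[...,2]>33)&(Q[...,2]<60)
    q=Q[k]
    if len(q)>20:
        A=np.c_[q[:,:2]-[0,90],np.ones(len(q))];c=np.linalg.lstsq(A,q[:,2],rcond=None)[0]
        kk=abs(A@c-q[:,2])<2;c=np.linalg.lstsq(A[kk],q[kk,2],rcond=None)[0]
        print(n,len(q),'tilt deg x,y',np.round(np.degrees(c[:2]),2),'z at centre',c[2].round(2),'rect',cv2.minAreaRect(q[kk][:,:2].astype(np.float32)))
E
python3 go.py 0,36,28,90; python3 seat.py 4 wrist scene top
```

```text
t 11.93 nest xyz [-0.  31.8 27.2] yaw 90.01 F [-0.4 -0.8 -1. ](nest) w 0.0599
0,36,28,90 | dx 0.0140 dy 0.0001 dz -0.0028 twist 0.0003 | rows 1 1
wrist 24529 tilt deg x,y [-0.01 -0.04] z at centre 39.13 rect ((0.6448402404785156, 86.04817199707031), (110.73370361328125, 106.41899871826172), 89.79681396484375)
scene 850 tilt deg x,y [-0.06 -1.52] z at centre 37.72 rect ((0.6913719177246094, 87.19489288330078), (112.47981262207031, 92.6654052734375), 89.49398040771484)
```

Call:
{"method": "move_arm", "body": {"steps": [{"dx":-0.03,"dy":0,"dz":0,"twist":0},{"dx":-0.05,"dy":0,"dz":-0.1,"twist":0},{"dx":-0.05,"dy":0,"dz":-0.22,"twist":0},{"dx":-0.05,"dy":0,"dz":-0.34,"twist":0},{"dx":-0.05,"dy":0,"dz":-0.34,"twist":0},{"dx":-0.05,"dy":0,"dz":-0.34,"twist":0}]}}

```text
clock: 12.58
tool_pos: [0.5524, -0.0218, 0.1311]
ee_rot: [179.8, 0.0, 91.2]
ft_force: [-0.1, 0.2, -1.1]
grip_width: 0.06
finger_force: 0.0
```

```bash
python3 seat.py 5 wrist; python3 - <<'E'
from h import *
C=np.array([.55168,-.03772]);Rn=R.from_euler('z',1.174,degrees=True)
for n in('scene','top'):
    m=viewer.camera_model(n);im,d=viewer.grab_frame(n);P=cloud(m,d);Q=Rn.inv().apply((P-[C[0],C[1],0]).reshape(-1,3)).reshape(P.shape)*1000
    k=(d>0)&(Q[...,0]>60)&(Q[...,0]<120)&(Q[...,1]>130)&(Q[...,1]<195)
    for lo,hi in((85,95),(60,95)):
        q=Q[k&(Q[...,2]>lo)&(Q[...,2]<hi)]
        if len(q)>5:print(n,lo,len(q),q.min(0).round(1),q.max(0).round(1),q.mean(0).round(1))
E
python3 go.py
```

```text
wrist 9615 tilt deg x,y [-0.01  0.08] z at centre 39.1 rect ((1.4379348754882812, 85.50503540039062), (110.79750061035156, 109.08018493652344), 89.9105453491211)
scene 85 33 [ 85.4 160.3  85.1] [101.2 176.7  93.5] [ 93.7 169.4  89.5]
scene 60 77 [ 85.4 160.3  60.2] [101.2 177.5  93.5] [ 95.6 169.4  79.4]
top 85 37 [ 81.8 155.5  85.6] [ 98.1 172.8  93.8] [ 89.7 164.8  90.3]
top 60 43 [ 81.2 155.5  60.2] [ 98.1 172.8  93.8] [ 88.8 164.8  88. ]
t 12.73 nest xyz [ -0.5  16.3 128. ] yaw 90.00 F [ 0.4  0.4 -0.4](nest) w 0.0602
```

View pics/wrist5.png

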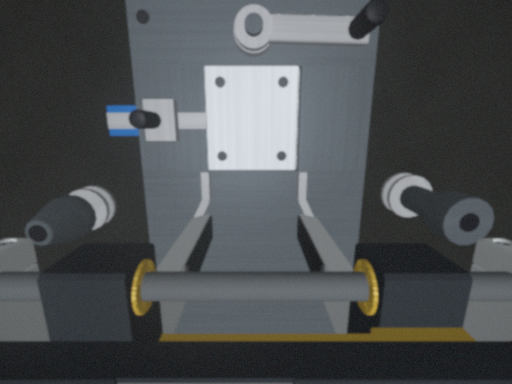

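The wrist view shows the block seated flat in the pocket (205–298, 66–170). The lever is open with its pivot at (253,28) and handle at (370,15), and the jaw is drawn back with its post at (145,118). Now to the lever handle.

Call:
{"method": "move_arm", "body": {"steps": [{"dx":0.07,"dy":0.04,"dz":-0.02,"twist":-0.15},{"dx":0.14,"dy":0.08,"dz":-0.02,"twist":-0.3},{"dx":0.21,"dy":0.12,"dz":-0.02,"twist":-0.45},{"dx":0.28,"dy":0.16,"dz":-0.02,"twist":-0.6},{"dx":0.35,"dy":0.2,"dz":-0.02,"twist":-0.75},{"dx":0.42,"dy":0.25,"dz":-0.02,"twist":-0.9},{"dx":0.5,"dy":0.3,"dz":-0.02,"twist":-1},{"dx":0.5,"dy":0.3,"dz":-0.02,"twist":-1}], "jaw": 0.43}}

```text
clock: 13.4
tool_pos: [0.639, 0.1341, 0.1331]
ee_rot: [-179.9, -0.1, 136.6]
ft_force: [-0.8, 0.4, -0.0]
grip_width: 0.0408
finger_force: 0.0
```

Call:
{"method": "move_arm", "body": {"steps": [{"dx":0,"dy":0,"dz":0,"twist":-0.15},{"dx":0,"dy":0,"dz":0,"twist":-0.3},{"dx":0,"dy":0,"dz":0,"twist":-0.45},{"dx":0,"dy":0,"dz":0,"twist":-0.6},{"dx":0,"dy":0,"dz":0,"twist":-0.75},{"dx":0,"dy":0,"dz":0,"twist":-0.9},{"dx":0,"dy":0,"dz":0,"twist":-0.98},{"dx":0,"dy":0,"dz":0,"twist":-0.98},{"dx":0,"dy":0,"dz":0,"twist":-0.98}]}}

```text
clock: 14.15
tool_pos: [0.638, 0.1303, 0.1341]
ee_rot: [-180.0, -0.1, -179.9]
ft_force: [0.0, -0.2, 0.1]
grip_width: 0.0405
finger_force: 0.0
```

```bash
python3 go.py 90,166,60,179
```

```text
t 14.15 nest xyz [ 89.7 166.2 134.1] yaw 178.94 F [-0.  -0.2  0.1](nest) w 0.0405
90,166,60,179 | dx -0.0009 dy -0.0007 dz 0.2470 twist -0.0013 | rows 2 1
```

Lower around the handle, then close gently.

Call:
{"method": "move_arm", "body": {"steps": [{"dx":0,"dy":0,"dz":0.08,"twist":0},{"dx":0,"dy":0,"dz":0.16,"twist":0},{"dx":0,"dy":0,"dz":0.23,"twist":0},{"dx":0,"dy":0,"dz":0.247,"twist":0},{"dx":0,"dy":0,"dz":0.247,"twist":0},{"dx":0,"dy":0,"dz":0.247,"twist":0}]}}

```text
clock: 14.65
tool_pos: [0.6387, 0.1306, 0.0619]
ee_rot: [180.0, 0.0, -179.8]
ft_force: [0.5, -0.4, 0.8]
grip_width: 0.0402
finger_force: 0.0
```

Call:
{"method": "move_arm", "body": {"steps": [{"dx":0,"dy":0,"dz":0,"twist":0},{"dx":0,"dy":0,"dz":0,"twist":0},{"dx":0,"dy":0,"dz":0,"twist":0},{"dx":0,"dy":0,"dz":0,"twist":0},{"dx":0,"dy":0,"dz":0,"twist":0},{"dx":0,"dy":0,"dz":0,"twist":0}], "jaw": 0, "squeeze": 5}}

```text
clock: 15.15
tool_pos: [0.6387, 0.1307, 0.0618]
ee_rot: [180.0, 0.1, -179.7]
ft_force: [-0.2, 0.7, 5.1]
grip_width: 0.0178
finger_force: 5.0
```

```bash
cat > arc.py <<'E'
import sys,subprocess,numpy as np
t=[float(a) for a in sys.argv[1:]]
subprocess.run(['python3','go.py']+['%.2f,%.2f,61,%.1f'%(90*np.sin(np.radians(a)),168-90*np.cos(np.radians(a)),90+a) for a in t])
E
python3 arc.py 88 84 79 73 67 61 55 49 44
```

```text
t 15.15 nest xyz [ 90.5 166.6  61.8] yaw 179.10 F [-0.2  0.7  5.1](nest) w 0.0178
89.95,164.86,61,178.0 | dx 0.0016 dy -0.0058 dz 0.0028 twist 0.0244 | rows 1 1
89.51,158.59,61,174.0 | dx 0.0027 dy -0.0267 dz 0.0028 twist 0.1133 | rows 1 1
88.35,150.83,61,169.0 | dx 0.0062 dy -0.0526 dz 0.0028 twist 0.2244 | rows 1 2
86.07,141.69,61,163.0 | dx 0.0133 dy -0.0832 dz 0.0028 twist 0.3578 | rows 1 3
82.85,132.83,61,157.0 | dx 0.0236 dy -0.1129 dz 0.0028 twist 0.4911 | rows 1 4
78.72,124.37,61,151.0 | dx 0.0369 dy -0.1413 dz 0.0028 twist 0.6244 | rows 2 4
73.72,116.38,61,145.0 | dx 0.0531 dy -0.1682 dz 0.0028 twist 0.7578 | rows 2 5
67.92,108.95,61,139.0 | dx 0.0721 dy -0.1933 dz 0.0028 twist 0.8911 | rows 2 6
62.52,103.26,61,134.0 | dx 0.0898 dy -0.2125 dz 0.0028 twist 1.0022 | rows 2 7
```

Call:
{"method": "move_arm", "body": {"steps": [{"dx":0.001,"dy":-0.006,"dz":0,"twist":0.024},{"dx":0.003,"dy":-0.027,"dz":0,"twist":0.113},{"dx":0.006,"dy":-0.053,"dz":0,"twist":0.224},{"dx":0.013,"dy":-0.083,"dz":0,"twist":0.358},{"dx":0.024,"dy":-0.113,"dz":0,"twist":0.491},{"dx":0.037,"dy":-0.141,"dz":0,"twist":0.624},{"dx":0.053,"dy":-0.168,"dz":0,"twist":0.758},{"dx":0.072,"dy":-0.193,"dz":0,"twist":0.891},{"dx":0.09,"dy":-0.2125,"dz":0,"twist":1},{"dx":0.09,"dy":-0.2125,"dz":0,"twist":1}]}}

```text
clock: 15.98
tool_pos: [0.6111, 0.0661, 0.0617]
ee_rot: [180.0, -0.0, 134.9]
ft_force: [-2.7, 1.7, 4.9]
grip_width: 0.0185
finger_force: 5.0
```

```bash
python3 arc.py 39 34 29 24 19 14 10 7 4 2 0
```

```text
t 15.98 nest xyz [ 61.5 102.5  61.7] yaw 133.68 F [-2.6  1.7  4.9](nest) w 0.0185
56.64,98.06,61,129.0 | dx 0.0005 dy -0.0221 dz 0.0022 twist 0.1040 | rows 1 1
50.33,93.39,61,124.0 | dx 0.0037 dy -0.0481 dz 0.0022 twist 0.2151 | rows 1 2
43.63,89.28,61,119.0 | dx 0.0093 dy -0.0737 dz 0.0022 twist 0.3262 | rows 1 3
36.61,85.78,61,114.0 | dx 0.0170 dy -0.0987 dz 0.0022 twist 0.4373 | rows 1 3
29.30,82.90,61,109.0 | dx 0.0269 dy -0.1229 dz 0.0022 twist 0.5484 | rows 1 4
21.77,80.67,61,104.0 | dx 0.0388 dy -0.1462 dz 0.0022 twist 0.6595 | rows 2 5
15.63,79.37,61,100.0 | dx 0.0498 dy -0.1640 dz 0.0022 twist 0.7484 | rows 2 5
10.97,78.67,61,97.0 | dx 0.0589 dy -0.1768 dz 0.0022 twist 0.8151 | rows 2 6
6.28,78.22,61,94.0 | dx 0.0686 dy -0.1892 dz 0.0022 twist 0.8818 | rows 2 6
3.14,78.05,61,92.0 | dx 0.0754 dy -0.1971 dz 0.0022 twist 0.9262 | rows 2 6
0.00,78.00,61,90.0 | dx 0.0825 dy -0.2048 dz 0.0022 twist 0.9707 | rows 2 7
```

Call:
{"method": "move_arm", "body": {"steps": [{"dx":0.0005,"dy":-0.022,"dz":0,"twist":0.104},{"dx":0.004,"dy":-0.048,"dz":0,"twist":0.215},{"dx":0.009,"dy":-0.074,"dz":0,"twist":0.326},{"dx":0.017,"dy":-0.099,"dz":0,"twist":0.437},{"dx":0.027,"dy":-0.123,"dz":0,"twist":0.548},{"dx":0.039,"dy":-0.146,"dz":0,"twist":0.66},{"dx":0.05,"dy":-0.164,"dz":0,"twist":0.748},{"dx":0.059,"dy":-0.177,"dz":0,"twist":0.815},{"dx":0.0686,"dy":-0.189,"dz":0,"twist":0.882},{"dx":0.0686,"dy":-0.189,"dz":0,"twist":0.882}]}}

```text
clock: 16.82
tool_pos: [0.5568, 0.0412, 0.0616]
ee_rot: [180.0, -0.0, 95.4]
ft_force: [-0.7, 2.9, 5.1]
grip_width: 0.0177
finger_force: 5.0
```

```bash
python3 arc.py 4 2 1 0 -1
```

```text
t 16.82 nest xyz [ 6.7 78.8 61.6] yaw 94.19 F [-0.6  2.9  5.1](nest) w 0.0177
6.28,78.22,61,94.0 | dx -0.0019 dy -0.0017 dz 0.0019 twist 0.0041 | rows 1 1
3.14,78.05,61,92.0 | dx -0.0017 dy -0.0122 dz 0.0019 twist 0.0486 | rows 1 1
1.57,78.01,61,91.0 | dx -0.0014 dy -0.0174 dz 0.0019 twist 0.0708 | rows 1 1
0.00,78.00,61,90.0 | dx -0.0011 dy -0.0226 dz 0.0019 twist 0.0930 | rows 1 1
-1.57,78.01,61,89.0 | dx -0.0006 dy -0.0278 dz 0.0019 twist 0.1152 | rows 1 1
```

Call:
{"method": "move_arm", "body": {"steps": [{"dx":0,"dy":-0.006,"dz":0,"twist":0.02},{"dx":0,"dy":-0.012,"dz":0,"twist":0.045},{"dx":0,"dy":-0.016,"dz":0,"twist":0.065},{"dx":0,"dy":-0.02,"dz":0,"twist":0.08},{"dx":0,"dy":-0.0226,"dz":0,"twist":0.09},{"dx":0,"dy":-0.0226,"dz":0,"twist":0.09}]}}

```text
clock: 17.32
tool_pos: [0.5506, 0.0408, 0.0615]
ee_rot: [179.9, -0.0, 91.5]
ft_force: [0.6, 6.7, 5.8]
grip_width: 0.0181
finger_force: 5.0
```

```bash
python3 arc.py 0 -1 -2
```

```text
t 17.32 nest xyz [ 0.6 78.5 61.5] yaw 90.29 F [0.8 6.7 5.8](nest) w 0.0181
0.00,78.00,61,90.0 | dx -0.0017 dy -0.0019 dz 0.0017 twist 0.0065 | rows 1 1
-1.57,78.01,61,89.0 | dx -0.0016 dy -0.0071 dz 0.0017 twist 0.0288 | rows 1 1
-3.14,78.05,61,88.0 | dx -0.0014 dy -0.0124 dz 0.0017 twist 0.0510 | rows 1 1
```

Call:
{"method": "move_arm", "body": {"steps": [{"dx":0,"dy":-0.002,"dz":0,"twist":0},{"dx":0,"dy":-0.004,"dz":0,"twist":0},{"dx":0,"dy":-0.005,"dz":0,"twist":0},{"dx":0,"dy":-0.005,"dz":0,"twist":0}]}}

```text
clock: 17.65
tool_pos: [0.5503, 0.0407, 0.0616]
ee_rot: [179.8, -0.0, 91.5]
ft_force: [9.8, 6.1, -0.9]
grip_width: 0.0183
finger_force: 5.0
```

```bash
python3 arc.py 0
```

```text
t 17.65 nest xyz [ 0.2 78.4 61.6] yaw 90.33 F [ 9.9  5.9 -0.9](nest) w 0.0183
0.00,78.00,61,90.0 | dx -0.0014 dy -0.0007 dz 0.0019 twist 0.0073 | rows 1 1
```

Call:
{"method": "move_arm", "body": {"steps": [{"dx":0,"dy":-0.003,"dz":0,"twist":0},{"dx":0,"dy":-0.004,"dz":0,"twist":0},{"dx":0,"dy":-0.004,"dz":0,"twist":0}]}}

```text
clock: 17.9
tool_pos: [0.5491, 0.0407, 0.0616]
ee_rot: [179.8, -0.0, 91.5]
ft_force: [9.9, 7.0, -1.3]
grip_width: 0.0208
finger_force: 5.0
```

Call:
{"method": "move_arm", "body": {"steps": [{"dx":0,"dy":0,"dz":0,"twist":0},{"dx":0,"dy":0,"dz":0,"twist":0},{"dx":0,"dy":0,"dz":0,"twist":0},{"dx":0,"dy":0,"dz":0,"twist":0},{"dx":0,"dy":0,"dz":-0.1,"twist":0},{"dx":0,"dy":0,"dz":-0.2,"twist":0},{"dx":0,"dy":0,"dz":-0.2,"twist":0},{"dx":0,"dy":0,"dz":-0.2,"twist":0}], "jaw": 0.43}}

```text
clock: 18.57
tool_pos: [0.5483, 0.0401, 0.1224]
ee_rot: [179.9, 0.0, 91.5]
ft_force: [-0.1, -0.6, -0.3]
grip_width: 0.0406
finger_force: 0.0
```

```bash
python3 go.py -125,89,122,90 -125,89,58,90
```

```text
t 18.57 nest xyz [ -1.8  77.9 122.4] yaw 90.36 F [-0.1 -0.6 -0.3](nest) w 0.0406
-125,89,122,90 | dx 0.0397 dy -0.4105 dz 0.0012 twist 0.0079 | rows 3 1
-125,89,58,90 | dx 0.0397 dy -0.4105 dz 0.2146 twist 0.0079 | rows 4 1
```

Call:
{"method": "move_arm", "body": {"steps": [{"dx":0.037,"dy":-0.11,"dz":0,"twist":0},{"dx":0.037,"dy":-0.22,"dz":0,"twist":0},{"dx":0.037,"dy":-0.315,"dz":0,"twist":0.008},{"dx":0.037,"dy":-0.315,"dz":0,"twist":0.008},{"dx":0.037,"dy":-0.315,"dz":0,"twist":0.008}]}}

```text
clock: 18.98
tool_pos: [0.452, 0.0487, 0.1206]
ee_rot: [-179.9, 0.0, 91.2]
ft_force: [-0.6, -0.7, -0.1]
grip_width: 0.0404
finger_force: 0.0
```

```bash
python3 - <<'E'
from h import *
C=np.array([.55168,-.03772]);Rn=R.from_euler('z',1.174,degrees=True)
for n in('scene','wrist'):
    m=viewer.camera_model(n);im,d=viewer.grab_frame(n);P=cloud(m,d);Q=Rn.inv().apply((P-[C[0],C[1],0]).reshape(-1,3)).reshape(P.shape)*1000
    cv2.imwrite(f'pics/{n}6.png',im[:,:,::-1] if n=='wrist' else cv2.resize(im[170:280,190:370,::-1],None,fx=4,fy=4,interpolation=cv2.INTER_CUBIC))
    for nm,x0,x1,y0,y1,z0,z1 in(('post',-120,-80,70,110,65,85),('handle',-20,20,60,100,80,96)):
        q=Q[(d>0)&(Q[...,0]>x0)&(Q[...,0]<x1)&(Q[...,1]>y0)&(Q[...,1]<y1)&(Q[...,2]>z0)&(Q[...,2]<z1)]
        if len(q)>5:print(n,nm,len(q),q.min(0).round(1),q.max(0).round(1))
E
python3 go.py -96,89,58,90
```

```text
scene post 30 [-105.5   85.6   66.6] [-86.4  99.8  81.5]
scene handle 40 [-7.2 71.9 80.2] [10.6 89.5 93.4]
wrist post 309 [-103.2   84.3   65.2] [-87.5  99.8  83.4]
wrist handle 444 [-8.  71.6 80.1] [ 9.1 88.9 93.6]
t 19.08 nest xyz [-96.4  88.4 120.8] yaw 90.00 F [ 0.5 -0.4 -0.4](nest) w 0.0404
-96,89,58,90 | dx 0.0021 dy 0.0015 dz 0.2093 twist -0.0000 | rows 2 1
```

View pics/scene6.png

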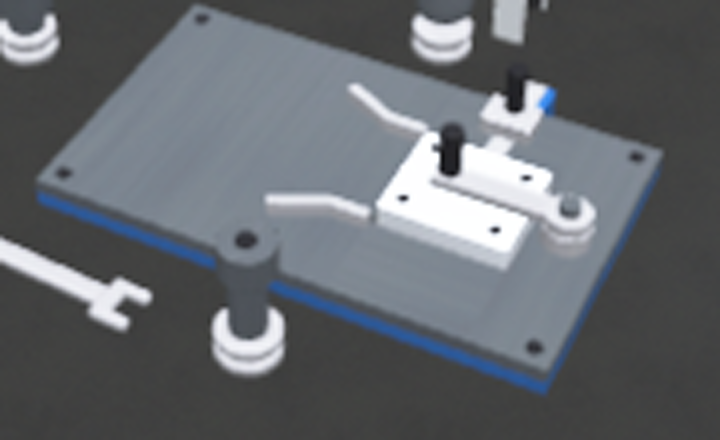

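The lever is shut across the seated block (handle (452,150), pivot (570,205)), and the jaw post is at (517,90). Now to grip the post lightly.

Call:
{"method": "move_arm", "body": {"steps": [{"dx":0.005,"dy":0.003,"dz":0.08,"twist":0},{"dx":0.005,"dy":0.003,"dz":0.16,"twist":0},{"dx":0.005,"dy":0.003,"dz":0.205,"twist":0},{"dx":0.005,"dy":0.003,"dz":0.205,"twist":0},{"dx":0.005,"dy":0.003,"dz":0.205,"twist":0}]}}

```text
clock: 19.5
tool_pos: [0.4541, 0.0502, 0.0592]
ee_rot: [-179.9, 0.0, 91.2]
ft_force: [0.8, 0.1, 0.3]
grip_width: 0.0407
finger_force: 0.0
```

Call:
{"method": "move_arm", "body": {"steps": [{"dx":0,"dy":0,"dz":0,"twist":0},{"dx":0,"dy":0,"dz":0,"twist":0},{"dx":0,"dy":0,"dz":0,"twist":0},{"dx":0,"dy":0,"dz":0,"twist":0},{"dx":0,"dy":0,"dz":0,"twist":0},{"dx":0,"dy":0,"dz":0,"twist":0}], "jaw": 0, "squeeze": 5}}

```text
clock: 20.0
tool_pos: [0.4542, 0.0503, 0.0602]
ee_rot: [179.9, -0.0, 91.2]
ft_force: [-0.8, -0.7, 5.5]
grip_width: 0.0158
finger_force: 5.0
```

```bash
python3 go.py -70,90,59,90 -62.5,90,59,90
```

```text
t 20.00 nest xyz [-95.7  90.   60.2] yaw 90.00 F [-0.8 -0.7  5.5](nest) w 0.0158
-70,90,59,90 | dx 0.0002 dy 0.0856 dz 0.0039 twist 0.0001 | rows 1 1
-62.5,90,59,90 | dx 0.0002 dy 0.1106 dz 0.0039 twist 0.0001 | rows 1 1
```

Call:
{"method": "move_arm", "body": {"steps": [{"dx":0,"dy":0.01,"dz":0,"twist":0},{"dx":0,"dy":0.02,"dz":0,"twist":0},{"dx":0,"dy":0.03,"dz":0,"twist":0},{"dx":0,"dy":0.04,"dz":0,"twist":0},{"dx":0,"dy":0.05,"dz":0,"twist":0},{"dx":0,"dy":0.06,"dz":0,"twist":0},{"dx":0,"dy":0.07,"dz":0,"twist":0},{"dx":0,"dy":0.078,"dz":0,"twist":0},{"dx":0,"dy":0.082,"dz":0,"twist":0},{"dx":0,"dy":0.082,"dz":0,"twist":0}]}}

```text
clock: 20.83
tool_pos: [0.479, 0.0508, 0.0601]
ee_rot: [179.9, 0.0, 91.2]
ft_force: [1.3, -0.4, 4.4]
grip_width: 0.0158
finger_force: 5.0
```

Call:
{"method": "move_arm", "body": {"steps": [{"dx":0,"dy":0.003,"dz":0,"twist":0},{"dx":0,"dy":0.006,"dz":0,"twist":0},{"dx":0,"dy":0.009,"dz":0,"twist":0},{"dx":0,"dy":0.012,"dz":0,"twist":0},{"dx":0,"dy":0.015,"dz":0,"twist":0}]}}

```text
clock: 21.25
tool_pos: [0.4833, 0.0509, 0.0602]
ee_rot: [180.0, -0.0, 91.2]
ft_force: [-2.2, -0.7, 6.8]
grip_width: 0.0157
finger_force: 5.0
```

```bash
python3 go.py -62.5,90,59,90
```

```text
t 21.25 nest xyz [-66.6  90.   60.2] yaw 90.00 F [-2.2 -0.6  6.8](nest) w 0.0157
-62.5,90,59,90 | dx 0.0001 dy 0.0136 dz 0.0039 twist 0.0001 | rows 1 1
```

Call:
{"method": "move_arm", "body": {"steps": [{"dx":0,"dy":0.002,"dz":0,"twist":0},{"dx":0,"dy":0.004,"dz":0,"twist":0},{"dx":0,"dy":0.006,"dz":0,"twist":0},{"dx":0,"dy":0.008,"dz":0,"twist":0},{"dx":0,"dy":0.01,"dz":0,"twist":0},{"dx":0,"dy":0.01,"dz":0,"twist":0}]}}

```text
clock: 21.75
tool_pos: [0.4854, 0.0509, 0.0599]
ee_rot: [-179.9, 0.0, 91.2]
ft_force: [-5.7, -0.3, 8.9]
grip_width: 0.0156
finger_force: 5.0
```

```bash
python3 go.py -62.5,90,59,90
```

```text
t 21.75 nest xyz [-64.5  90.   59.9] yaw 90.01 F [-5.7 -0.2  8.9](nest) w 0.0156
-62.5,90,59,90 | dx 0.0001 dy 0.0066 dz 0.0029 twist 0.0001 | rows 1 1
```

Call:
{"method": "move_arm", "body": {"steps": [{"dx":0,"dy":0.002,"dz":0,"twist":0},{"dx":0,"dy":0.004,"dz":0,"twist":0},{"dx":0,"dy":0.006,"dz":0,"twist":0},{"dx":0,"dy":0.006,"dz":0,"twist":0}]}}

```text
clock: 22.08
tool_pos: [0.4872, 0.0509, 0.0598]
ee_rot: [-179.9, 0.0, 91.2]
ft_force: [-5.4, -0.9, 7.6]
grip_width: 0.0157
finger_force: 5.0
```

```bash
python3 go.py -62.5,90,59,90
```

```text
t 22.08 nest xyz [-62.7  90.   59.8] yaw 90.01 F [-5.4 -0.7  7.6](nest) w 0.0157
-62.5,90,59,90 | dx 0.0001 dy 0.0006 dz 0.0028 twist 0.0002 | rows 1 1
```

Call:
{"method": "move_arm", "body": {"steps": [{"dx":0,"dy":0.002,"dz":0,"twist":0},{"dx":0,"dy":0.004,"dz":0,"twist":0},{"dx":0,"dy":0.004,"dz":0,"twist":0}]}}

```text
clock: 22.33
tool_pos: [0.4879, 0.051, 0.0597]
ee_rot: [-179.8, 0.0, 91.2]
ft_force: [-8.9, -1.1, 9.2]
grip_width: 0.016
finger_force: 5.0
```

```bash
python3 go.py -62.5,90,59,90
```

```text
t 22.33 nest xyz [-61.9  90.   59.7] yaw 90.01 F [-8.9 -0.9  9.2](nest) w 0.0160
-62.5,90,59,90 | dx 0.0001 dy -0.0019 dz 0.0023 twist 0.0002 | rows 1 1
```

Call:
{"method": "move_arm", "body": {"steps": [{"dx":0,"dy":0.002,"dz":0,"twist":0},{"dx":0,"dy":0.003,"dz":0,"twist":0},{"dx":0,"dy":0.003,"dz":0,"twist":0}]}}

```text
clock: 22.58
tool_pos: [0.4887, 0.051, 0.0597]
ee_rot: [-179.8, 0.0, 91.2]
ft_force: [-10.0, -0.4, 9.3]
grip_width: 0.017
finger_force: 5.0
```

```bash
python3 go.py -62.5,90,59,90
```

```text
t 22.58 nest xyz [-61.2  89.9  59.7] yaw 90.01 F [-10.   -0.2   9.3](nest) w 0.0170
-62.5,90,59,90 | dx 0.0002 dy -0.0044 dz 0.0023 twist 0.0001 | rows 1 1
```

Solid stop reached: the grip yields at 10 N. Releasing straight up and checking.

Call:
{"method": "move_arm", "body": {"steps": [{"dx":0,"dy":0,"dz":0,"twist":0},{"dx":0,"dy":0,"dz":0,"twist":0},{"dx":0,"dy":0,"dz":0,"twist":0},{"dx":0,"dy":0,"dz":0,"twist":0},{"dx":0,"dy":0,"dz":-0.1,"twist":0},{"dx":0,"dy":0,"dz":-0.22,"twist":0},{"dx":0,"dy":0,"dz":-0.34,"twist":0},{"dx":-0.12,"dy":-0.05,"dz":-0.4,"twist":0},{"dx":-0.24,"dy":-0.1,"dz":-0.4,"twist":0},{"dx":-0.3,"dy":-0.1,"dz":-0.4,"twist":0}], "jaw": 0.33}}

```text
clock: 23.42
tool_pos: [0.4605, -0.0419, 0.181]
ee_rot: [179.9, 0.1, 91.2]
ft_force: [0.6, 0.8, -0.5]
grip_width: 0.031
finger_force: 0.0
```

Call:
{"method": "move_arm", "body": {"steps": [{"dx":0,"dy":0,"dz":0,"twist":0},{"dx":0,"dy":0,"dz":0,"twist":0},{"dx":0,"dy":0,"dz":0,"twist":0}]}}

```text
clock: 23.67
tool_pos: [0.4618, -0.0392, 0.1795]
ee_rot: [-180.0, -0.0, 91.2]
ft_force: [0.6, 0.6, -0.2]
grip_width: 0.0309
finger_force: 0.0
```

```bash
python3 - <<'E'
from h import *
C=np.array([.55168,-.03772]);Rn=R.from_euler('z',1.174,degrees=True)
for n in('scene','wrist'):
    m=viewer.camera_model(n);im,d=viewer.grab_frame(n);P=cloud(m,d);Q=Rn.inv().apply((P-[C[0],C[1],0]).reshape(-1,3)).reshape(P.shape)*1000
    cv2.imwrite(f'pics/{n}7.png',im[:,:,::-1] if n=='wrist' else cv2.resize(im[160:280,180:370,::-1],None,fx=4,fy=4,interpolation=cv2.INTER_CUBIC))
    for nm,x0,x1,y0,y1,z0,z1 in(('post',-90,-45,70,110,65,85),('handle',-20,20,60,100,80,96),('block',-56,56,35,150,35,39.9)):
        q=Q[(d>0)&(Q[...,0]>x0)&(Q[...,0]<x1)&(Q[...,1]>y0)&(Q[...,1]<y1)&(Q[...,2]>z0)&(Q[...,2]<z1)]
        if len(q)>5:print(n,nm,len(q),q.min(0).round(1),q.max(0).round(1))
E
python3 go.py
```

```text
scene post 31 [-66.4  87.2  65. ] [-50.5  99.6  83.2]
scene handle 37 [-8.8 70.7 80.6] [11.5 89.2 93.6]
scene block 503 [-55.5  39.   35. ] [ 55.1 143.1  39.8]
wrist post 213 [-68.8  83.7  65.6] [-53.5  98.6  83.3]
wrist handle 314 [-7.5 70.6 80.1] [ 9.2 88.5 93.9]
wrist block 4678 [-53.3  35.9  35.1] [ 56.  140.8  39.9]
t 23.77 nest xyz [-89.9   0.7 179.4] yaw 90.06 F [ 0.4 -0.5  0.4](nest) w 0.0311
```

View pics/wrist7.png

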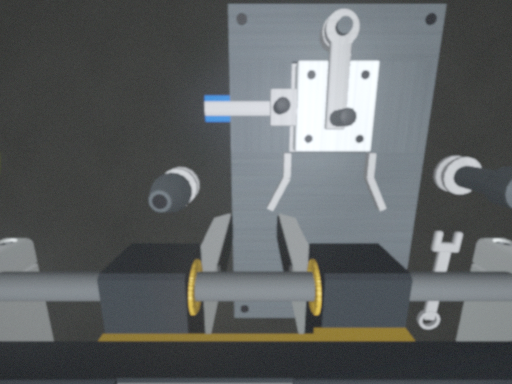

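View pics/scene7.png

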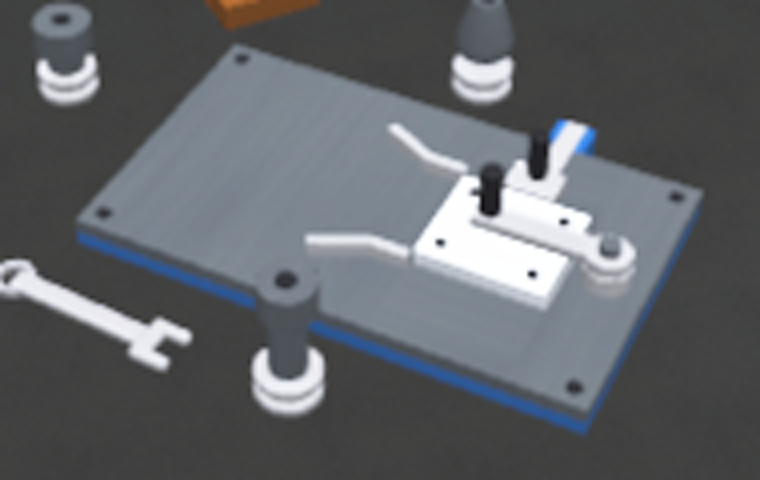

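The block is flat in the pocket against its +x wall, the lever is shut across it, and the jaw face touches it at wrist pixel (297,105). The holders and the wrench stand untouched. Handing in.

```bash
python3 -c "
from cell import r
print(r.job_done())"
```

```text
the job is handed in; nothing more can be done
None
```

I handed the job in after about 24 s on the robot's clock: the block lies flat in the pocket, the lever is shut to its stop, the jaw nips the block against the pocket's +x side, and the holders and wrench look undisturbed in the last pictures.

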